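Tip the square lid into the tilt-out bin and shut the bin

ROBOT

A 7-joint arm with a two-finger parallel gripper is mounted at the origin on the work surface. World frame = base frame: x ahead of the robot, y to its left, z up, the work surface at z = 0. Lengths are in mm, angles in rad, forces in N, time in s.
With the tool pointing down it reaches from about 425 to 975 mm from the base axis. Payload 16.7 kg.
Tool frame: the origin (TCP) lies midway between the tips of the shut fingers; the grasp point (between the pads) lies 19 mm behind it (ctrl.tcp_to_grasp is the distance from the TCP to the grasp point, in mm); z points along the fingers, y is the line along which they close (so a half turn about z gives the same grasp; the last joint's range is limited). The gripper opens to 85 mm and grips with 20 to 120 N. Pads are 22 mm wide; open, the fingers measure 114 mm over their backs; the gripper's body (76 mm by 85 mm) begins 54 mm behind the grasp point. The pads swing forward as they close: fully open they stand 13 mm farther back than shut.
Start: joints at [-1.308, 0.426, 0.074, 1.606, -0.034, 1.111, -0.067], TCP at [270.176, 618.531, 231.302] pointing down, gripper open.
Joint ranges: [-2.85, 2.85], [-0.5, 2.14], [-1.23, 1.37], [0.21, 2.46], [-1.02, 4.16], [0.16, 2.05], [-2.73, 2.73]. Speed limits (rad/s): [1.89, 1.89, 2.39, 2.39, 3.01, 3.01, 3.01].

INTERFACE

Orientations are given as [roll, pitch, yaw] about the fixed x, y, z axes, in that order (R = Rz(yaw) Ry(pitch) Rx(roll)).
In Python, from bench import ctrl gives the robot as it stands.
- The arm moves only by the tool carry_out, never from a script. Its argument "rows" is a list of rows, each an object of numbers: "x", "y", "z": the shift along the world's x, y, z each as a share of 20 cm, from -1 to 1; "roll": the turn about the world's z as a share of 120 degrees, from -1 to 1. In form: [{"x": .., "y": .., "z": .., "roll": ..}, ...]. A call has 1 to 8 rows; each row is the pose to reach, as a shift and turn from the pose commanded when the call began; what a row does not reach only later rows make up. A row lasts 1/8 s, in which the tool goes at most 62.5 mm and 10.7 degrees, less where a joint would pass 70% of its speed; a pose out of reach is approached as far as the arm can. A call with a number of a shift or a turn outside -1 to 1 is refused whole. A call with a gripper value outside its range is refused whole. "jaw" is the opening, from 0 (shut) to 1 (fully open), set as the call begins (left out, the last holds). The fingers move at their own pace and stop on an object; the grip force is fixed at half the most. Time passes only in rows, so rows that repeat a pose let the fingers close. It gives the time, the measured TCP pose, the force, the opening and the grip force at its end, in the units of the state.
- ctrl.read_state(): the state, without advancing time (a new reading comes with each control period).
- ctrl.camera(name): name is "scene" or "top" or "wrist"; returns a dict with "frame" (400x640x3 uint8, red, green, blue), "fov_y" (degrees; the focal length in pixels is half the picture's height over the tangent of half this angle, whatever the lens; pixels are square), "cx", "cy" (the principal point, pixels), "rvec" (rotation vector, rad) and "tvec" (3), from world to camera coordinates, as OpenCV has them. Camera axes: x right, y down, z forward; pixel columns grow to the right and rows downward; lengths in mm; the calibration is good to about 2 mm. A picture is of the moment at which its call begins. There is no depth.
- ctrl.job_done(): hands the job in; it is judged then, once.
Trained networks look in the newest picture that a camera, given by its name, has taken for a name from the list of things; names that differ only in an ending like _2 or _b are one class to them, and where a whole thing is asked for, a point or a joint stands for the part that bears it (a point fixed in the world has none). Each returns a list of dicts, best first, with "p" (0 to 1); they miss things now and then, are a little off and sometimes report something else, mostly with a low value. They report only what shows in the picture. A call takes as long as a camera call.
- ctrl.regions_of(camera, name): "region" (400x640 bool, what is visible of it) and "xy" ([column, row] in pixels, amid what is visible of it).
- ctrl.tip_of(camera, name): "xy" ([column, row] in pixels: a listed point, or the origin of a listed thing).
The state is a dict: "t": time; "joint_positions": joint angles; "joint_velocities": joint speeds; "joint_torque": joint torques, N m; "position": TCP position; "eef_rot": TCP orientation; "contact_force": force on the tool from outside, world axes, zero at the start; "ft_torque": the same for the moment, N m; "finger_gap": finger opening in mm; "grip_force": force on a finger pad.
Only numpy, scipy, OpenCV 4.12 (cv2) and the standard library are available. Lean on these libraries where they do the work, as an engineer would, in place of code of your own. Each camera call takes 0.05 s, during which the arm holds its last target. There are 200 camera calls.

TASK

The small square lid stands on edge at the front of the cedar shelf, above the tilted-out bin: with a light push of the fingertips tip it over the shelf's front edge so that it falls by itself into the open bin, without picking it up, squeezing it or carrying it. Then push the bin back upright until it is fully home, with the lid inside. Leave the jars, the stoneware lid and everything else where they are.

Things in the scene. Friction and masses are not known exactly. Their poses are not given: they have to be found in the camera images.
- unit: Fixed low tiled upstand with a cedar shelf on top and the bin hung on its front, left of the robot. Origin on the counter (z = 0) below the tiled front face, at the middle of the bin's width. Own -x points out of the front (roughly world -y; yaw 1.35 to 1.87 rad), y along the shelf, z up. Tiled wall x = 0 to 0.04; grey cheek plates beside the bin: y = +-0.121, x = -0.11 to 0, z = 0.01 to 0.10.
- shelf_edge (a point): Point on the shelf's front top edge above the bin's middle (unit frame (-0.085, 0, 0.20)). The cedar shelf is 18 mm thick and reaches from here 140 mm back, open at the back with no board behind; along the unit's y from -0.23 to +0.23 m.
- bin_pivot (a point): Middle of the bin's fixed pivot line, which runs along the unit's y (unit frame (-0.09, 0, 0.05)). In the upright bin, seen from here along the unit's axes: floor underside z = 0, outer front face x = -0.05, outer back face x = +0.08.
- bin (a joint): Tilt of the pale grey plastic bin, rad: 0 = upright, fully home (stop); positive = top tilted out to the unit's -x, at most 0.66; starts at 0.5 to 0.65. Friction (0.22 N m, 2 N at the rim) keeps it where it is left. Open on top, outside 130 mm deep, 220 mm wide, walls and floor 4 mm; front wall 150 mm high, back 90, sides sloping. Upright, its front stands 55 mm before the shelf's edge.
- bin_rim (a point): Middle of the outer top edge of the bin's front wall; moves with the bin (unit frame (-0.14, 0, 0.20) when upright, about (-0.22, 0, 0.14) when tilted out). A vertical finger in front of the tilted-out bin meets this edge first.
- bin_in (a point): Centre of the bin's inner floor; turns with the bin, axes as the bin's (x to its back wall, y along its width, z up its walls). Inside, from this point: x +-61 mm, y +-106 mm.
- lid: Small square silicone lid, 40 to 85 g, free-standing on edge on the shelf, broad faces to front and back: 80 mm wide (own y), 80 high (own z) plus a 10 mm tab mid top, 10 thick (x = +-5 mm) with a 66 mm square plug 4 mm thick behind (to x = +9). Origin: middle of its lower edge; own -x faces front.
- lid_mid (a point): Centre of the lid's slab, 40 mm above its lower edge when it stands. At the start its front face is 5 to 20 mm behind the shelf's edge and it is within 40 mm of the bin's middle; the shelf is empty behind it.
- jar1: Empty open square glass jar standing on the shelf, 74 x 74 x 90 mm high, origin under its centre. Leave alone.
- jar2: A second jar like the first, standing on the counter. Leave alone.
- olla_lid: Round stoneware olla lid with a knob lying on the shelf, 114 mm across, 51 mm high, origin under its centre. Leave alone.
- tong: Steel tong lying on the counter, about 220 mm long by 65 mm, 24 mm high. Leave alone.
- bowl: White bowl on the counter, 130 mm across, 55 mm high. Leave alone.
- oil: Oil bottle on the counter, 60 mm across, 200 mm high. Leave alone.

How it is judged (in metres and radians):
On the way, in this order (a step that is already met when the one before it is completed fails the run):
1. the lid has fallen into the bin while the bin is still tilted out (x of lid_mid in the frame of bin_in between -0.063 and 0.063 m and y of lid_mid in the frame of bin_in between -0.105 and 0.105 m and z of lid_mid in the frame of bin_in between 0 and 0.11 m and value of joint bin above 0.3 rad), for 0.2 s.
2. the bin is pushed back upright (value of joint bin below 0.04 rad), for 0.2 s.
At the end, for the whole second after the job is handed in: The lid lies at rest inside the bin, the bin is upright within 0.04 rad of its stop, and all other things are within 25 mm of where they stood (x of lid_mid in the frame of bin_in between -0.063 and 0.063 m and y of lid_mid in the frame of bin_in between -0.105 and 0.105 m and z of lid_mid in the frame of bin_in between 0 and 0.11 m and value of joint bin below 0.04 rad and linear speed of lid below 0.02 m/s and distance of each of jar1, jar2, olla_lid, tong, bowl, oil from where it was at the start of the episode below 0.025 m); the robot touches nothing.
It fails at once if the lid is lifted more than 25 mm off the shelf (height (world z) of lid_mid above 0.267 m).
It fails at once if the lid is carried out past the shelf's edge instead of tipping over it (x of lid_mid in the frame of unit below -0.125 m and height (world z) of lid_mid above 0.235 m).
It fails at once if the fingers still hold or push the lid once it is below the shelf, instead of letting it fall (height (world z) of lid_mid below 0.15 m and contact force between the fingers and lid above 0.5 N).
It fails at once if the lid is squeezed or pushed with more than 8 N (contact force between the fingers and lid above 8 N).
It fails at once if a jar, the stoneware lid, the tong, the bowl or the bottle is moved more than 25 mm (distance of any of jar1, jar2, olla_lid, tong, bowl, oil from where it was at the start of the episode above 0.025 m).
It also fails if it takes over 48 s, if anything falls off the work surface, if the arm or the gripper's body presses on something with over 40 N, if the wrist force passes 120 N, or if a joint passes its speed limit or range.

## Working session

There is one attempt and no reset: what is moved stays moved. The work goes in short steps, Python scripts to look and compute and a tool call to move; the robot and the scene stay as the last step left them, time stands still between calls to the robot, and variables do not carry over. Pictures are saved under pics/ and viewed, at most 10 in all, crops included, and the job is handed in when it is done.

Besides the shell and the picture viewer there is one more tool, called as a command line: name --argument value ..., lists and objects as JSON in quotes. carry_out: Moves the arm, as the interface text tells. Its arguments: {"type":"object","properties":{"rows":{"type":"array","items":{"type":"object","properties":{"x":{"type":"number"},"y":{"type":"number"},"z":{"type":"number"},"roll":{"type":"number"}}}},"jaw":{"type":"number"}},"required":["rows"]}

```bash
mkdir -p pics; cat > h.py <<'E'
from bench import ctrl
import numpy as np, cv2
def cam(n,save=None):
    c=ctrl.camera(n); f=c["frame"]
    if save: cv2.imwrite(f"pics/{save}.png",f[:,:,::-1])
    fl=200/np.tan(np.radians(c["fov_y"])/2)
    K=np.array([[fl,0,c["cx"]],[0,fl,c["cy"]],[0,0,1.]])
    R=cv2.Rodrigues(np.array(c["rvec"],float))[0]; t=np.array(c["tvec"],float).reshape(3,1)
    return K@np.hstack([R,t])
def tri(P,Q,a,b):
    X=cv2.triangulatePoints(P,Q,np.array(a,float).reshape(2,1),np.array(b,float).reshape(2,1)); return (X[:3]/X[3]).ravel()
def atz(P,a,z):
    H=P[:,[0,1,3]].copy(); H[:,2]+=P[:,2]*z
    v=np.linalg.solve(H,[a[0],a[1],1]); return v[:2]/v[2]
def proj(P,X):
    v=P@np.append(X,1); return v[:2]/v[2]
E
python3 - <<'E'
from h import *
P={n:cam(n,n+"0") for n in("scene","top","wrist")}
for k in ["shelf_edge","bin_pivot","bin_rim","bin_in","lid","lid_mid","jar1","jar2","olla_lid","unit"]:
    r={n:ctrl.tip_of(n,k)[:2] for n in P}
    print(k,{n:[(np.round(d["xy"],1).tolist(),round(d["p"],2)) for d in v] for n,v in r.items()})
    g=[n for n in P if r[n]]
    for i in range(len(g)):
        for j in range(i):
            print("  ",g[j],g[i],tri(P[g[j]],P[g[i]],r[g[j]][0]["xy"],r[g[i]][0]["xy"]).round(0))
s=ctrl.read_state(); print(s["t"],s["position"],s["eef_rot"])
a=[cv2.imread(f"pics/{n}0.png") for n in("scene","top")]
cv2.imwrite("pics/ab.png",cv2.resize(np.vstack(a),(480,600)))
E
```

```text
shelf_edge {'scene': [], 'top': [([256.1, 200.5], 0.88)], 'wrist': []}
bin_pivot {'scene': [([370.0, 190.6], 0.71)], 'top': [([263.3, 205.4], 0.68)], 'wrist': []}
   scene top [529. 191.  54.]
bin_rim {'scene': [([346.9, 204.0], 0.63), ([376.8, 155.4], 0.43)], 'top': [([295.2, 197.3], 0.96), ([226.1, 156.0], 0.67)], 'wrist': []}
   scene top [548.  65. 134.]
bin_in {'scene': [([371.9, 187.9], 0.57)], 'top': [([259.2, 203.4], 0.75)], 'wrist': []}
   scene top [532. 202.  60.]
lid {'scene': [([380.1, 157.0], 0.74)], 'top': [([254.0, 200.0], 0.53)], 'wrist': []}
   scene top [537. 203. 204.]
lid_mid {'scene': [([378.4, 147.1], 0.98)], 'top': [([246.5, 199.7], 0.68)], 'wrist': []}
   scene top [527. 217. 228.]
jar1 {'scene': [([337.7, 294.6], 0.98), ([444.5, 164.7], 0.85)], 'top': [([224.8, 156.0], 0.88), ([349.5, 173.0], 0.74)], 'wrist': []}
   scene top [  391.  1381. -4111.]
jar2 {'scene': [([337.7, 294.6], 0.98), ([444.5, 164.7], 0.85)], 'top': [([224.8, 156.0], 0.88), ([349.5, 173.0], 0.74)], 'wrist': []}
   scene top [  391.  1381. -4111.]
olla_lid {'scene': [([337.8, 114.8], 0.89)], 'top': [([239.1, 258.5], 0.58)], 'wrist': []}
   scene top [344. 244. 208.]
unit {'scene': [([379.7, 187.1], 0.76), ([335.5, 296.3], 0.23)], 'top': [([261.7, 204.4], 0.45)], 'wrist': []}
   scene top [542. 204.  71.]
1.65 [270.17967272 618.52361929 231.30639291] [-3.14156152e+00 -3.80754061e-05  2.72969836e+00]
```

View pics/scene0.png

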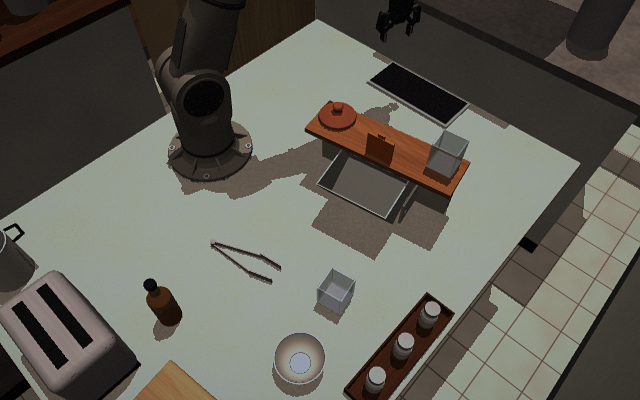

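View pics/top0.png

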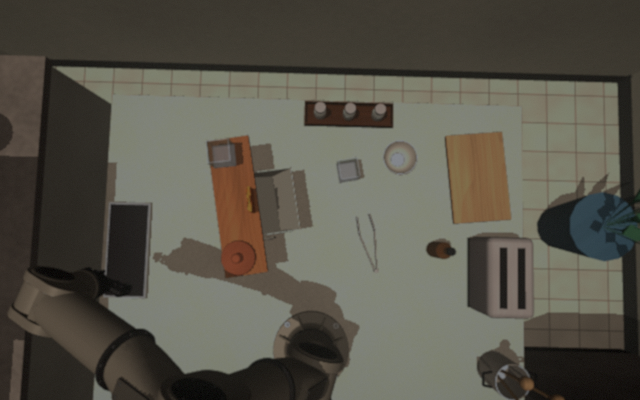

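The scene view shows the shelf with the lid at about (380,148), the jar at (448,155), the olla lid at (338,115) and the bin below at (365,185). The top view shows the lid at (251,200) and the shelf's front edge running from about (268,270) to (249,136).

```bash
python3 - <<'E'
import cv2,numpy as np
a=cv2.imread("pics/scene0.png")[90:225,295:480]; b=cv2.imread("pics/top0.png")[130:285,195:315]
f=lambda i,k:cv2.convertScaleAbs(cv2.resize(i,None,fx=k,fy=k,interpolation=cv2.INTER_CUBIC),alpha=1.5)
a=f(a,2.4);b=f(b,2.8)
print(a.shape,b.shape)
h=max(a.shape[0],b.shape[0]);o=np.zeros((h,a.shape[1]+b.shape[1],3),np.uint8)
o[:a.shape[0],:a.shape[1]]=a;o[:b.shape[0],a.shape[1]:]=b
cv2.imwrite("pics/crop.png",o)
E
```

```text
(324, 444, 3) (434, 336, 3)
```

View pics/crop.png

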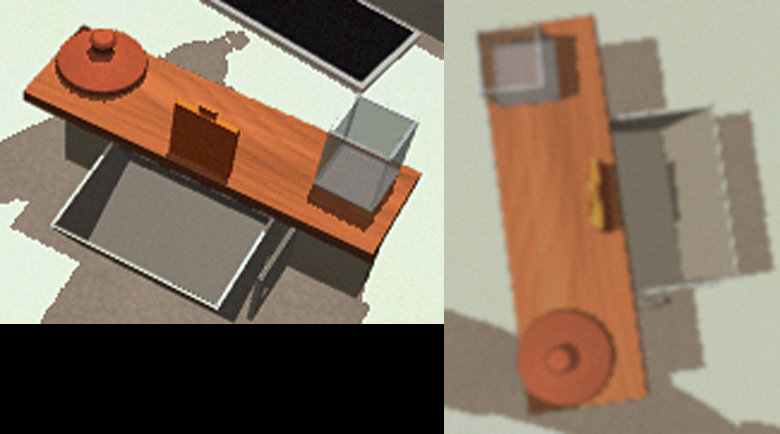

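The crop clearly shows the shelf corners, the lid standing with its top tab, and the bin's front rim corners. I'll fit the poses to these pixels.

```bash
cat > fit.py <<'E'
from h import *
from scipy.optimize import least_squares
S,T=cam("scene"),cam("top")
c=lambda y,x:(x,y,200)
obs=[(S,(305.4,129.2),('u',-85,-230,200)),(S,(451.3,191.3),('u',-85,230,200)),(S,(470,162.1),('u',55,230,200)),
(T,(248.2,135.4),('u',-85,230,200)),(T,(267.5,271.1),('u',-85,-230,200)),(T,(225.7,277.5),('u',55,-230,200)),(T,(207.9,141.8),('u',55,230,200)),
(T,(256.1,200.5),('u',-85,0,200)),
(S,(365.4,151.3),('l',-5,-40,0)),(S,(390.4,166.3),('l',-5,40,0)),(S,(369.2,132.9),('l',-5,-40,80)),(S,(394.2,144.2),('l',-5,40,80)),
(S,(378.4,147.1),('l',0,0,40)),(T,(246.5,199.7),('l',0,0,40)),
(S,(317.5,184.2),('b',-50,-110,150)),(S,(386.3,217.9),('b',-50,110,150)),(T,(295.2,197.3),('b',-50,0,150))]
def w(p,o):
    k,x,y,z=o
    if k=='b':
        a=p[6]; x,z=-90+x*np.cos(a)-z*np.sin(a),50-x*np.sin(a)*-1+z*np.cos(a)
    if k=='l':
        d=p[5]; x,y,z=p[3]+x*np.cos(d)-y*np.sin(d),p[4]+x*np.sin(d)+y*np.cos(d),200+z
    cs,sn=np.cos(p[2]),np.sin(p[2])
    return np.array([p[0]+cs*x-sn*y,p[1]+sn*x+cs*y,z])
res=lambda p:np.concatenate([proj(P,w(p,o))-q for P,q,o in obs])
r=least_squares(res,[540,280,1.5,-70,0,0,.6],loss="soft_l1")
p=r.x;print(p.round(3));print(res(p).reshape(-1,2).round(1).tolist())
for n,o in dict(edge=('u',-85,0,200),lid=('l',0,0,40),lidback=('l',9,0,70),rim=('b',-50,0,150),rimup=('u',-140,0,200),out=('u',-320,0,0)).items(): print(n,w(p,o).round(0))
for n in("tong","jar1"):
    for d in ctrl.tip_of("top",n)[:2]: print(n,d["p"],atz(T,d["xy"],0))
E
python3 fit.py
```

```text
[ 5.75166e+02  2.77331e+02  1.45400e+00 -8.39710e+01  3.19900e+01
 -9.71680e+01  5.45000e-01]
[[144.3, 89.3], [-121.7, -71.2], [-106.2, -63.2], [-1.8, 124.6], [0.1, -147.8], [0.6, -160.1], [-3.8, 112.1], [1.0, -9.7], [0.6, -0.3], [-0.1, -2.2], [-0.6, -2.0], [0.1, 0.0], [0.3, 1.8], [7.0, -0.4], [61.5, 41.3], [-62.3, -42.0], [0.1, 0.2]]
edge [565. 193. 200.]
lid [534. 198. 240.]
lidback [535. 189. 270.]
rim [551.  68. 152.]
rimup [559. 138. 200.]
out [538. -41.   0.]
tong 0.56 [ 387.53979317 -200.01651654]
jar1 0.89 [ 660.2062941  -115.81360614]
jar1 0.62 [704.20519361 351.24670948]
```

```bash
sed -i "s/    k,x,y,z=o/    k,x,y,z=o; y=-y/" fit.py; python3 fit.py
```

```text
[ 5.13821e+02  2.73168e+02  1.75400e+00 -6.96380e+01 -6.73500e+00
 -6.50000e-02  5.39000e-01]
[[-0.8, -1.9], [-0.0, 3.8], [1.3, -1.4], [-0.5, -1.4], [0.5, -0.1], [-0.2, 0.3], [-1.7, -1.5], [1.6, 1.2], [0.3, 0.3], [-0.2, -1.8], [-0.9, -1.5], [0.0, 0.4], [2.0, -0.0], [4.4, -0.3], [-1.1, -1.0], [0.1, 0.2], [0.5, -0.2]]
edge [529. 190. 200.]
lid [533. 206. 240.]
lidback [532. 215. 270.]
rim [552.  67. 153.]
rimup [539. 136. 200.]
out [572. -41.   0.]
tong 0.5 [ 387.76118539 -208.37956071]
jar1 0.95 [720.36321115 357.70117726]
jar1 0.71 [ 660.05438735 -124.28273237]
```

Fit residuals are about 1–2 px. The shelf edge is at (529,190,200), the lid centre at (533,206,240) and the bin tilt is 0.54 rad, all within the stated values. I'll shut the fingers, go up and then move to behind the lid.

carry_out --rows '[{"x":0,"y":0,"z":0.3,"roll":-0.08},{"x":0.1,"y":-0.1,"z":0.6,"roll":-0.16},{"x":0.3,"y":-0.3,"z":0.6,"roll":-0.24},{"x":0.5,"y":-0.5,"z":0.6,"roll":-0.32},{"x":0.7,"y":-0.7,"z":0.6,"roll":-0.4},{"x":0.85,"y":-0.85,"z":0.6,"roll":-0.467},{"x":1,"y":-1,"z":0.6,"roll":-0.467},{"x":1,"y":-1,"z":0.6,"roll":-0.467}]' --jaw 0

```text
t: 3.05
position: [472.8, 415.4, 351.7]
eef_rot: [3.141, 0.001, 1.746]
contact_force: [-0.3, 0.2, 0.1]
finger_gap: -0.1
grip_force: 0.0
```

carry_out --rows '[{"x":0.1,"y":-0.25,"z":0},{"x":0.18,"y":-0.5,"z":0},{"x":0.26,"y":-0.75,"z":0},{"x":0.27,"y":-0.77,"z":0},{"x":0.27,"y":-0.77,"z":0}]'

```text
schema error: expected keys x, y, z, roll
```

```bash
python3 - <<'E'
from h import *
P={n:cam(n,n+"1") for n in("scene","top","wrist")}
for k in ["lid_mid","lid","shelf_edge"]:
    r={n:ctrl.tip_of(n,k)[:1] for n in P}
    print(k,{n:[(np.round(d["xy"],1).tolist(),round(d["p"],2)) for d in v] for n,v in r.items()})
    z={"lid_mid":240}.get(k,200)
    for n in P:
        if r[n]: print("  ",n,atz(P[n],r[n][0]["xy"],z).round(0))
E
```

```text
lid_mid {'scene': [([378.5, 148.2], 0.89)], 'top': [([249.1, 201.9], 0.53)], 'wrist': []}
   scene [532. 199.]
   top [525. 211.]
lid {'scene': [([378.5, 157.6], 0.77)], 'top': [([253.7, 205.3], 0.56)], 'wrist': [([335.2, 356.5], 0.42)]}
   scene [534. 203.]
   top [517. 202.]
   wrist [533. 203.]
shelf_edge {'scene': [([372.1, 161.2], 0.82)], 'top': [([254.5, 199.4], 0.83)], 'wrist': [([326.7, 367.3], 0.95)]}
   scene [529. 181.]
   top [537. 201.]
   wrist [526. 184.]
```

View pics/wrist1.png

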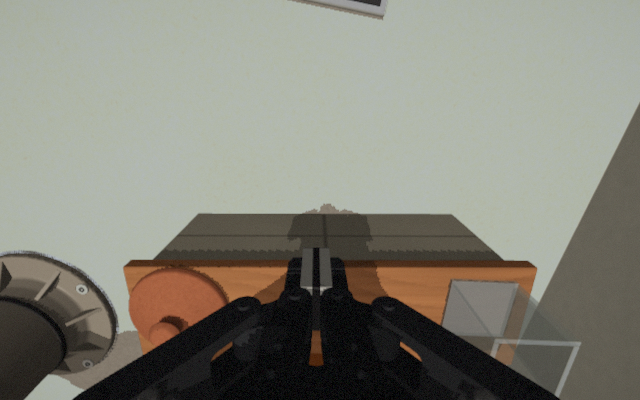

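The wrist view has the shelf level in the picture, so the tool yaw is aligned, and it puts the lid at about (533,203). The move was refused for lacking roll, so I'll resend it.

carry_out --rows '[{"x":0.1,"y":-0.25,"z":0,"roll":0},{"x":0.18,"y":-0.5,"z":0,"roll":0},{"x":0.26,"y":-0.75,"z":0,"roll":0},{"x":0.27,"y":-0.77,"z":0,"roll":0},{"x":0.27,"y":-0.77,"z":0,"roll":0}]'

```text
t: 4.28
position: [524.2, 264.8, 351.4]
eef_rot: [3.142, -0.0, 1.751]
contact_force: [0.7, 0.8, 0.5]
finger_gap: -0.3
grip_force: 0.0
```

```bash
python3 - <<'E'
from h import *
P={n:cam(n,n+"2") for n in("scene","wrist")}
for k in ["lid_mid","lid","shelf_edge"]:
    for n in P:
        for d in ctrl.tip_of(n,k)[:1]: print(k,n,d["p"],atz(P[n],d["xy"],240 if k=="lid_mid" else 200).round(0))
print(ctrl.read_state()["position"])
E
```

```text
lid_mid scene 0.75 [532. 192.]
lid scene 0.94 [529. 198.]
lid wrist 0.9 [534. 202.]
shelf_edge scene 0.65 [529. 177.]
[523.99499192 265.05643532 351.17441049]
```

carry_out --rows '[{"x":0.02,"y":0,"z":-0.2,"roll":0},{"x":0.03,"y":-0.02,"z":-0.44,"roll":0},{"x":0.03,"y":-0.07,"z":-0.44,"roll":0},{"x":0.03,"y":-0.1,"z":-0.44,"roll":0},{"x":0.03,"y":-0.1,"z":-0.44,"roll":0}]'

```text
t: 5.3
position: [531.1, 244.3, 265.4]
eef_rot: [3.139, -0.001, 1.751]
contact_force: [0.7, -0.5, -0.1]
finger_gap: -0.1
grip_force: 0.0
```

```bash
python3 - <<'E'
from h import *
P=cam("scene","scene3")
im=cv2.imread("pics/scene3.png")[90:230,300:480]
cv2.imwrite("pics/c3.png",cv2.convertScaleAbs(cv2.resize(im,None,fx=4,fy=4,interpolation=cv2.INTER_CUBIC),alpha=1.5))
E
```

```text
(no output)
```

View pics/c3.png

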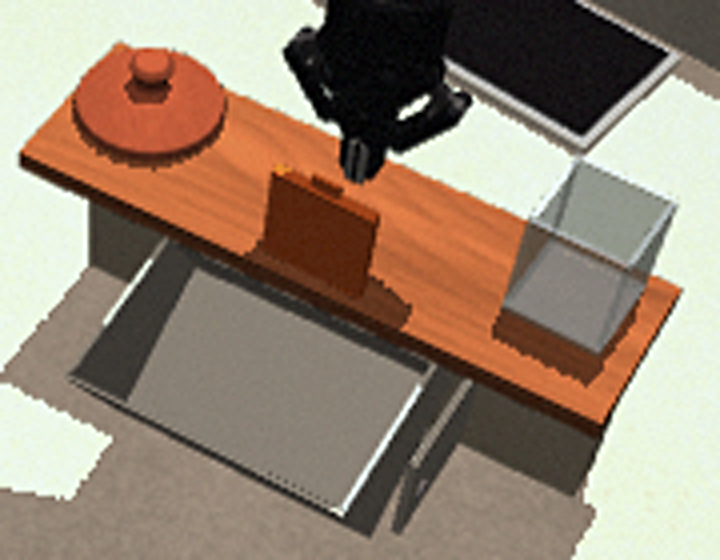

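The picture shows the fingertips just behind the lid at about (355,175), near its middle and clear of the jar and olla lid. I'll start a slow push.

carry_out --rows '[{"x":0.005,"y":-0.03,"z":0,"roll":0},{"x":0.01,"y":-0.06,"z":0,"roll":0},{"x":0.015,"y":-0.08,"z":0,"roll":0},{"x":0.015,"y":-0.09,"z":0,"roll":0},{"x":0.015,"y":-0.1,"z":0,"roll":0},{"x":0.015,"y":-0.11,"z":0,"roll":0},{"x":0.02,"y":-0.12,"z":0,"roll":0},{"x":0.02,"y":-0.13,"z":0,"roll":0}]'

```text
t: 6.35
position: [534.2, 218.4, 263.3]
eef_rot: [-3.142, 0.0, 1.752]
contact_force: [-0.4, -0.1, 0.0]
finger_gap: -0.1
grip_force: 0.0
```

```bash
python3 - <<'E'
from h import *
P=cam("scene","scene4")
for k in("lid_mid","lid"):
  for d in ctrl.tip_of("scene",k)[:1]: print(k,d)
E
```

```text
lid_mid {'xy': [375.9, 149.4], 'p': 0.78}
lid {'xy': [376.7, 156.8], 'p': 0.96}
```

carry_out --rows '[{"x":0.002,"y":-0.01,"z":0,"roll":0},{"x":0.004,"y":-0.02,"z":0,"roll":0},{"x":0.006,"y":-0.03,"z":0,"roll":0},{"x":0.008,"y":-0.04,"z":0,"roll":0},{"x":0.01,"y":-0.05,"z":0,"roll":0},{"x":0.01,"y":-0.06,"z":0,"roll":0}]'

```text
t: 7.25
position: [536.2, 206.4, 263.3]
eef_rot: [-3.142, -0.0, 1.752]
contact_force: [0.2, 0.1, 0.2]
finger_gap: -0.0
grip_force: 0.0
```

```bash
python3 - <<'E'
from h import *
P=cam("scene","scene5")
for k in("lid_mid","lid"):
  for d in ctrl.tip_of("scene",k)[:1]: print(k,d)
im=cv2.imread("pics/scene5.png")[90:230,300:480]
cv2.imwrite("pics/c5.png",cv2.convertScaleAbs(cv2.resize(im,None,fx=4,fy=4,interpolation=cv2.INTER_CUBIC),alpha=1.5))
E
```

```text
lid_mid {'xy': [356.7, 206.2], 'p': 0.7}
lid {'xy': [356.9, 202.6], 'p': 0.71}
```

View pics/c5.png

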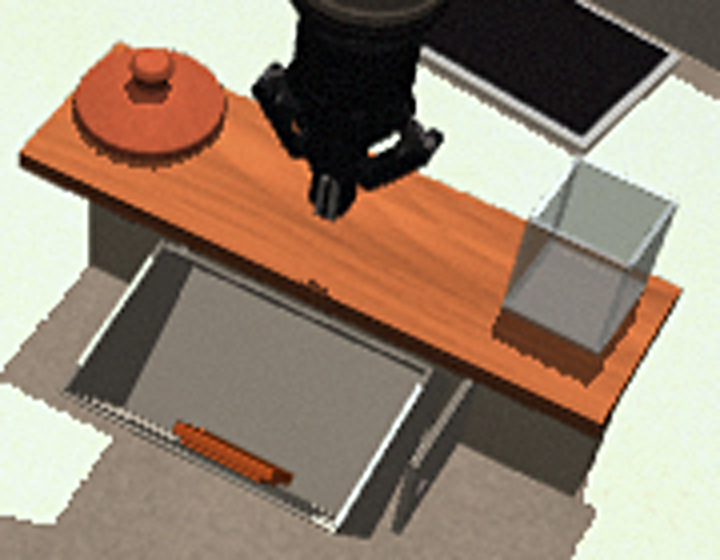

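The lid lies in the bin against its front wall at about (235,455) in the crop, and the shelf is clear. I'll raise the tool, pass over and come down in front of the rim.

carry_out --rows '[{"x":0,"y":0,"z":0.3,"roll":0},{"x":0.02,"y":-0.3,"z":0.35,"roll":0},{"x":0.05,"y":-0.6,"z":0.35,"roll":0},{"x":0.09,"y":-0.93,"z":0.3,"roll":0},{"x":0.09,"y":-0.95,"z":0.1,"roll":0},{"x":0.09,"y":-0.95,"z":0,"roll":0},{"x":0.09,"y":-0.95,"z":0,"roll":0}]'

```text
t: 8.28
position: [553.5, 16.5, 262.3]
eef_rot: [-3.139, 0.0, 1.751]
contact_force: [0.3, 0.2, 1.0]
finger_gap: 0.0
grip_force: 0.0
```

```bash
python3 - <<'E'
from h import *
P={n:cam(n,n+"6") for n in("scene","top")}
for k in("bin_rim","lid_mid"):
  r=[ctrl.tip_of(n,k)[:1] for n in P]; print(k,r)
  if all(r): print(tri(P["scene"],P["top"],r[0][0]["xy"],r[1][0]["xy"]))
print(ctrl.read_state()["position"])
im=cv2.imread("pics/scene6.png")[90:240,300:480]
cv2.imwrite("pics/c6.png",cv2.convertScaleAbs(cv2.resize(im,None,fx=4,fy=4,interpolation=cv2.INTER_CUBIC),alpha=1.5))
E
```

```text
bin_rim [[], []]
lid_mid [[{'xy': [359.3, 203.3], 'p': 0.68}], [{'xy': [277.3, 198.5], 'p': 0.71}]]
[546.30656966 131.35605792  67.37452208]
[554.56614942  16.81648613 264.15230685]
```

View pics/c6.png

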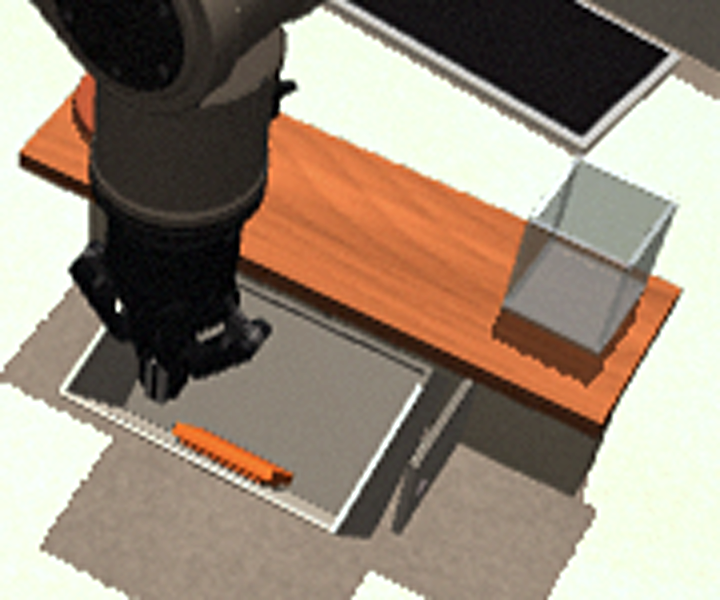

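The lid rests in the bin near its front wall, and the fingertips hang before the rim. I'll go down in front of it.

carry_out --rows '[{"x":0,"y":-0.05,"z":-0.2,"roll":0},{"x":0,"y":-0.05,"z":-0.45,"roll":0},{"x":0,"y":-0.05,"z":-0.7,"roll":0},{"x":0,"y":0,"z":-0.7,"roll":0},{"x":-0.01,"y":0.1,"z":-0.68,"roll":0},{"x":-0.02,"y":0.15,"z":-0.66,"roll":0},{"x":-0.03,"y":0.2,"z":-0.63,"roll":0},{"x":-0.03,"y":0.25,"z":-0.6,"roll":0}]'

```text
t: 9.57
position: [550.3, 61.3, 147.0]
eef_rot: [3.137, 0.005, 1.747]
contact_force: [-5.8, -39.2, 31.2]
finger_gap: 0.1
grip_force: 18.9
```

The force is higher than expected, so I'll back off slightly and look.

```bash
python3 - <<'E'
from h import *
P={n:cam(n,n+"7") for n in("scene","top")}
s=ctrl.read_state();print(s["position"],s["contact_force"],s["t"])
f=lambda i,k:cv2.convertScaleAbs(cv2.resize(i,None,fx=k,fy=k,interpolation=cv2.INTER_CUBIC),alpha=1.5)
a=f(cv2.imread("pics/scene7.png")[90:240,300:480],2.5);b=f(cv2.imread("pics/top7.png")[130:280,200:330],2.5)
cv2.imwrite("pics/c7.png",np.hstack([a,b]))
E
```

```text
[550.7395849   63.87327992 147.16086971] [  3.65510278 -19.16242135  14.55730589] 9.675
```

View pics/c7.png

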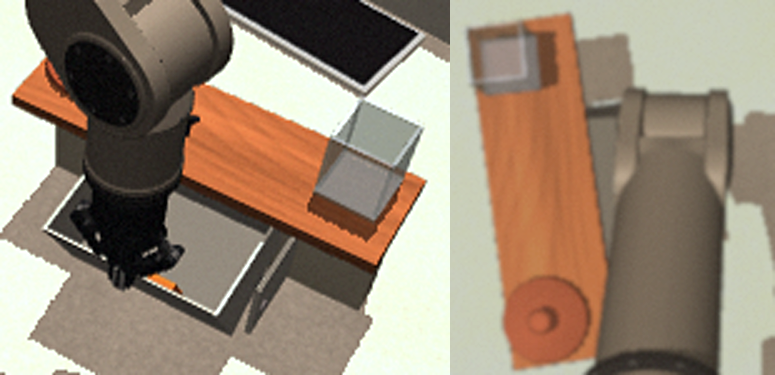

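The finger presses on the rim from outside, as intended. The rim rises faster than the finger, so friction is jamming it. I'll back off, go a little lower and then follow the rim's arc with more lift, more slowly.

carry_out --rows '[{"x":0,"y":-0.06,"z":-0.03,"roll":0},{"x":0,"y":-0.06,"z":-0.07,"roll":0},{"x":0,"y":-0.01,"z":-0.05,"roll":0},{"x":0,"y":0.02,"z":-0.01,"roll":0},{"x":-0.01,"y":0.05,"z":0.025,"roll":0},{"x":-0.01,"y":0.08,"z":0.05,"roll":0},{"x":-0.015,"y":0.11,"z":0.08,"roll":0},{"x":-0.02,"y":0.14,"z":0.1,"roll":0}]'

```text
t: 10.68
position: [544.1, 95.0, 163.7]
eef_rot: [3.142, -0.0, 1.752]
contact_force: [0.6, -1.6, -1.0]
finger_gap: 0.0
grip_force: 0.7
```

carry_out --rows '[{"x":0,"y":0.03,"z":0.02,"roll":0},{"x":-0.01,"y":0.06,"z":0.04,"roll":0},{"x":-0.01,"y":0.085,"z":0.055,"roll":0},{"x":-0.015,"y":0.11,"z":0.065,"roll":0},{"x":-0.02,"y":0.125,"z":0.07,"roll":0},{"x":-0.02,"y":0.14,"z":0.075,"roll":0},{"x":-0.02,"y":0.14,"z":0.075,"roll":0}]'

```text
t: 11.55
position: [540.1, 122.9, 178.3]
eef_rot: [-3.141, -0.0, 1.752]
contact_force: [-0.2, -0.7, -0.2]
finger_gap: -0.1
grip_force: 0.0
```

Not at the stop yet, so I'll continue gently.

carry_out --rows '[{"x":0,"y":0.01,"z":0,"roll":0},{"x":0,"y":0.02,"z":0,"roll":0},{"x":0,"y":0.03,"z":0.005,"roll":0},{"x":0,"y":0.035,"z":0.005,"roll":0},{"x":0,"y":0.035,"z":0.005,"roll":0}]'

```text
t: 12.18
position: [540.0, 125.0, 178.4]
eef_rot: [-3.14, 0.005, 1.748]
contact_force: [3.4, -22.9, -7.0]
finger_gap: 0.3
grip_force: 11.9
```

The bin is at its stop at y=125, as predicted. I'll hold briefly, back off and rise clear.

carry_out --rows '[{"x":0,"y":0,"z":0,"roll":0},{"x":0,"y":-0.02,"z":0,"roll":0},{"x":0,"y":-0.15,"z":0,"roll":0},{"x":0,"y":-0.4,"z":0,"roll":0},{"x":0,"y":-0.65,"z":0.2,"roll":0},{"x":0,"y":-0.9,"z":0.5,"roll":0},{"x":0,"y":-1,"z":0.6,"roll":0},{"x":0,"y":-1,"z":0.6,"roll":0}]'

```text
t: 13.18
position: [541.1, -72.8, 301.8]
eef_rot: [3.137, -0.0, 1.748]
contact_force: [-0.4, 0.6, -0.5]
finger_gap: -0.2
grip_force: 0.0
```

```bash
python3 - <<'E'
from h import *
P={n:cam(n,n+"8") for n in("scene","top")}
for k in("bin_rim","lid_mid"):
  r=[ctrl.tip_of(n,k)[:1] for n in P]; print(k,r)
  if all(r): print(tri(P["scene"],P["top"],r[0][0]["xy"],r[1][0]["xy"]))
im=cv2.imread("pics/scene8.png")[90:240,300:480]
cv2.imwrite("pics/c8.png",cv2.convertScaleAbs(cv2.resize(im,None,fx=4,fy=4,interpolation=cv2.INTER_CUBIC),alpha=1.5))
E
```

```text
bin_rim [[{'xy': [363.9, 173.0], 'p': 0.69}], [{'xy': [273.5, 199.2], 'p': 0.67}]]
[538.16335498 137.12149858 195.31489323]
lid_mid [[], [{'xy': [269.1, 203.9], 'p': 0.6}]]
```

View pics/c8.png

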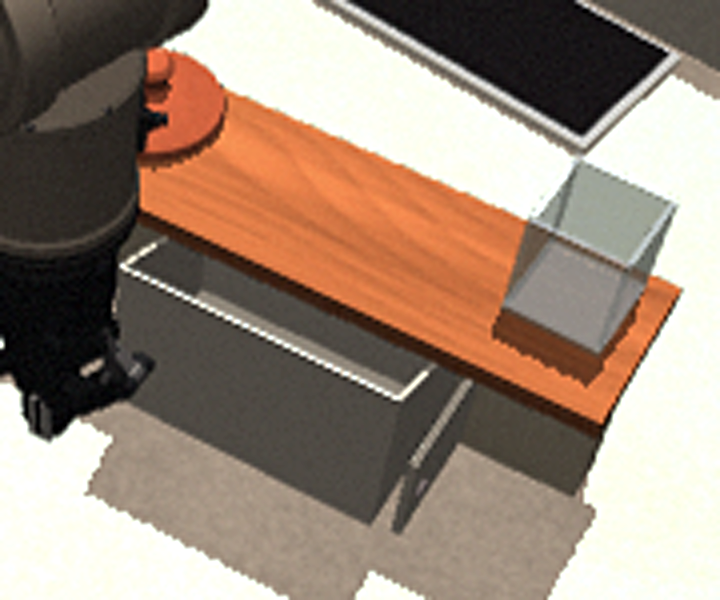

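The picture shows the bin upright, with its rim measured at (538,137,195) against the (539,136,200) expected. The lid is inside behind the front wall, and the jar and olla lid have not moved. I'm handing the job in.

```bash
python3 -c "
from bench import ctrl
print(ctrl.job_done())"
```

```text
the job is handed in; nothing more can be done
None
```

I tipped the lid into the tilted-out bin and pushed the bin home to its stop; the jar and olla lid on the shelf look unmoved, I didn't check the other items again, and handing in returned no verdict.

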